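# Nudge the autosampler tray plate onto its locating pins

## Robot

A 6-joint arm with a two-finger parallel gripper is mounted at the origin on the work surface. World frame = base frame: x ahead of the robot, y to its left, z up, the work surface at z = 0. Lengths are in m, angles in rad, forces in N, time in s.
With the tool pointing down it reaches from about 0.3 to 0.775 m from the base axis. Payload 14.6 kg.
Tool frame: the origin (TCP) lies at the very end of the fingers, on their centre line; the grasp point (between the pads) lies 19 mm behind it (arm.tcp_to_grasp is the y of the grasp point in the tool frame, in m); y points along the fingers, z is the direction in which the jaws open and shut, and the axes are right-handed (so a half turn about y gives the same grasp; the last joint's range is limited). The gripper opens to 85 mm and grips with 20 to 120 N. Pads are 22 mm wide; open, the fingers measure 114 mm over their backs; the gripper's body (76 mm by 85 mm) begins 54 mm behind the grasp point. The pads swing forward as they close: fully open they stand 13 mm farther back than shut.
Start: joints at [-1.214, 0.3, 1.521, -0, 1.321, -0.067], TCP at [0.226, -0.501, 0.198] pointing down, gripper open.
Joint ranges: [-3.03, 3.03], [-0.79, 2.21], [0.23, 2.52], [-1.04, 4.18], [0, 3.07], [-2.55, 2.55]. Speed limits (rad/s): [2.22, 2.22, 2.57, 3.14, 3.14, 3.14].

## Interface

Orientations are given as a unit quaternion [x, y, z, w].
In Python, from plant import status, eyes, order, arm gives the robot as it stands.
- The arm moves only by the tool step_arm, never from a script. Its argument "steps" is a list of rows, each a list of 5 numbers: the shift along the tool's x, y, z in cm, then the turn about the tool's y in rad, then the finger opening in cm, from 0 to 8.54. A call has 1 to 5 rows; each row shifts and turns the commanded pose from where the row before left it, along the tool's axes as they then stand; what a row does not reach is not made up. A row lasts 1/12 s, in which the tool goes at most 41.7 mm and 7.16 degrees, less where a joint would pass 70% of its speed; a pose out of reach is approached as far as the arm can. A call with a gripper value outside its range is refused whole. The fingers move at their own pace and stop on an object; "squeeze" is the grip in N (left out, the last holds). Time passes only in rows, so rows that do not move let the fingers close. It gives the time, the measured TCP pose, the force and the opening at its end, in the units of the state.
- status.get_obs(): the state, without advancing time (a new reading comes with each control period).
- eyes.read_camera(name): name is "scene" or "top"; returns the picture (480x640x3 uint8, red, green, blue); there is no depth.
- eyes.camera_info(name): a dict with "intrinsics" (3x3 intrinsics, pixels), "extrinsics" (4x4, takes a point from camera to world coordinates). Camera axes: x right, y down, z forward; pixel columns grow to the right and rows downward; lengths in m; the calibration is good to about 2 mm. A picture is of the moment at which its call begins. camera_info takes no time and is no camera call.
- order.finish_job(): hands the job in, once; it reports no verdict.
The state is a dict: "clock": time; "qpos": joint angles; "joint_vel": joint speeds; "tau": joint torques, N m; "eef_pos": TCP position; "ee_rot": TCP orientation; "ft_force": force on the tool from outside, world axes, zero at the start; "moment": the same for the moment, N m; "grip_width": finger opening in m.
Only numpy, scipy, OpenCV 4.12 (cv2) and the standard library are available. Lean on these libraries where they do the work, as an engineer would, in place of code of your own. Each camera call takes 0.05 s, during which the arm holds its last target.

## Task

The blue tray plate has been put down crooked on the white deck and rides up on top of the deck's two locating pins. Without gripping or lifting it, nudge it sideways with the fingertips until both of its holes drop over the pins and the plate lies flat on the deck in the place marked by the printed black outline. Leave the vials, the screwdriver and everything else where they stand, and move the fingers clear.

Things in the scene. Friction and masses are not known exactly. Their poses are not given: they have to be found in the camera images.
- deck: White fixed deck, 280 (x) x 360 (y) x 12 mm; origin at the centre of its underside, z up, top face 12 mm above it. A 4 mm wide black line frame (inside 144 x 184 mm, centred) is printed round the plate's home: 2 mm gap all round. Two brass pins stand at x = -50, y = +60 and -60 mm, hidden under the plate until it is home; the plate slides on the deck when an edge is pushed with a few newtons.
- pin_left (a point): Foot of the left (+y) brass pin, on the deck's top face; axes as the deck's. Pin: 10 mm diameter, 10 mm high, its upper half tapering like a bullet to 4 mm diameter at the tip.
- pin_right (a point): Foot of the right (-y) brass pin, like the left one, on the deck's top face; axes as the deck's.
- plate: Loose blue plate, 140 (x) x 180 (y) x 10 mm, 0.3 to 0.6 kg; its 24 dark vial wells are only markings. Origin: centre of its underside, z out of its top. Home: axes parallel to the deck's, origin above the deck's origin at its top face. At the start 14 to 30 mm off to the deck's -x, up to 28 mm in y, 0.12 rad askew; it leans 0.1 rad, its -x edge 13 to 16 mm up, its +x edge on the deck.
- hole_left (a point): Centre of the left hole (round, 13 mm, framed in yellow) at the plate's underside: 50 mm to -x and 60 mm to +y from the plate's origin, 20 mm from the -x edge (nearest the robot). When home it coincides with pin_left. The plate drops 10 mm once both holes are within about 3 mm of their pins.
- hole_right (a point): Centre of the right hole (a slot, 13 mm in x by 19 mm in y, framed in yellow) at the plate's underside: 50 mm towards -x and 60 mm towards -y from the plate's origin. When home it coincides with pin_right.
- vial_a: Amber vial with a blue cap, 22 mm diameter, 38 mm high, standing loose near the deck's far left corner; origin at the centre of its foot. Leave it alone.
- vial_b: Amber vial like vial_a, near the deck's far right corner. Leave it alone.
- driver: Yellow-handled screwdriver, 130 mm long, about 25 mm thick, lying loose along the deck's far edge; origin at mid length, underneath. Leave it alone.
- reagent: Amber reagent bottle, 72 mm diameter, 150 mm high, on the bench to the left of the deck; origin at the centre of its foot. Leave it alone.
- septa_jar: Clear jar with a white lid, 52 mm diameter, 55 mm high, on the bench to the left; origin at the centre of its foot. Leave it alone.
- beaker: Glass beaker, 72 mm diameter, 90 mm high, on the bench to the right; origin at the centre of its foot. Leave it alone.
- mouse: Black computer mouse, 105 x 60 x 26 mm, on the bench to the right; origin at the centre of its underside. Leave it alone.
Mind the look-alikes: they are no part of the job. Several things have the shape of the plate; the one meant has the colours described above.

How it is judged:
At the end, for the whole second after the job is handed in: The plate lies flat on the deck (leaning less than 0.03 rad, both holes' undersides within 2.5 mm of the deck's face), the round hole within 4 mm of the left pin and the slot within 6 mm of the right pin, at rest (horizontal distance between hole_left and pin_left below 0.004 m and horizontal distance between hole_right and pin_right below 0.006 m and z of each of hole_left, hole_right in the frame of deck below 0.0145 m and angle between plate's own z axis and vertical below 0.03 rad and linear speed of plate below 0.01 m/s); the robot touches nothing.
It fails at once if the plate is lifted: its centre more than 13 mm, or a hole more than 23 mm, above the deck, or leaning more than 0.2 rad (z of plate in the frame of deck above 0.025 m or z of any of hole_left, hole_right in the frame of deck above 0.035 m or angle between plate's own z axis and vertical above 0.2 rad).
It fails at once if a bystander is moved more than 20 mm (distance of any of vial_a, vial_b, driver, reagent, septa_jar, beaker, mouse from where it was at the start of the episode above 0.02 m).
It fails at once if a vial, the bottle, the jar or the beaker is tipped over (angle between any of vial_a, vial_b, reagent, septa_jar, beaker's own z axis and vertical above 0.5 rad).
It also fails if it takes over 72 s, if anything falls off the work surface, if the arm or the gripper's body presses on something with over 40 N, if the wrist force passes 120 N, or if a joint passes its speed limit or range.

## Working session

There is one attempt and no reset: what is moved stays moved. The work goes in short steps, Python scripts to look and compute and a tool call to move; the robot and the scene stay as the last step left them, time stands still between calls to the robot, and variables do not carry over. Pictures are saved under pics/ and viewed, and the job is handed in when it is done.

Besides the shell and the picture viewer there is one more tool, called after "Call:" as name(argument=value, ...) on one line, values as JSON. step_arm: Moves the arm, as the interface text tells. Its arguments: {"type":"object","properties":{"steps":{"type":"array","items":{"type":"array","items":{"type":"number"}}},"squeeze":{"type":"number"}},"required":["steps"]}

```bash
mkdir -p pics; ls; python3 - <<'E'
from plant import status, eyes, order, arm
import cv2, numpy as np
np.set_printoptions(precision=4,suppress=True)
print(status.get_obs())
for n in ("scene","top"):
    im=eyes.read_camera(n); cv2.imwrite(f"pics/{n}0.png",im[:,:,::-1])
    print(n,eyes.camera_info(n))
print([a for a in dir(arm) if a[0]!='_'])
E
```

```text
pics
{'clock': 0.0, 'qpos': array([-1.2136,  0.3005,  1.5216, -0.    ,  1.3207, -0.0666]), 'joint_vel': array([-0.    ,  0.0012,  0.001 ,  0.0008,  0.0001,  0.0004]), 'tau': array([ -0.001 , -54.3505, -36.179 ,  -0.0001,   0.004 ,   0.    ]), 'eef_pos': array([ 0.2261, -0.5011,  0.1974]), 'ee_rot': array([-0.1488,  0.6917, -0.6909,  0.1487]), 'ft_force': array([ 0.2056,  0.5046, -0.3843]), 'moment': array([ 0.018 , -0.0073,  0.0375]), 'grip_width': 0.08517912786013582}
scene {'intrinsics': array([[556.2214,   0.    , 322.5471],
       [  0.    , 556.2214, 244.658 ],
       [  0.    ,   0.    ,   1.    ]]), 'extrinsics': array([[ 0.7917,  0.478 , -0.3806,  1.0198],
       [ 0.611 , -0.6241,  0.4871, -0.679 ],
       [-0.0047, -0.6181, -0.7861,  1.1289],
       [ 0.    ,  0.    ,  0.    ,  1.    ]])}
top {'intrinsics': array([[547.1642,   0.    , 309.8346],
       [  0.    , 547.1642, 245.7353],
       [  0.    ,   0.    ,   1.    ]]), 'extrinsics': array([[ 0.0167, -0.9977,  0.0658,  0.4235],
       [-0.9998, -0.0172, -0.0065, -0.0095],
       [ 0.0076, -0.0657, -0.9978,  1.3463],
       [ 0.    ,  0.    ,  0.    ,  1.    ]])}
['PlanningError', 'tcp_to_grasp']
```

View pics/scene0.png

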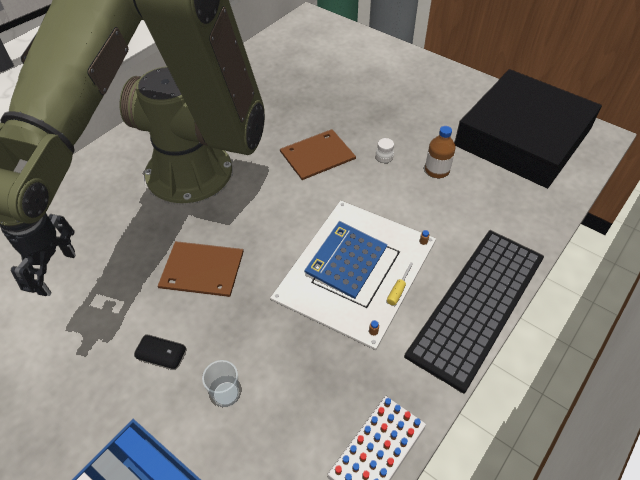

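View pics/top0.png

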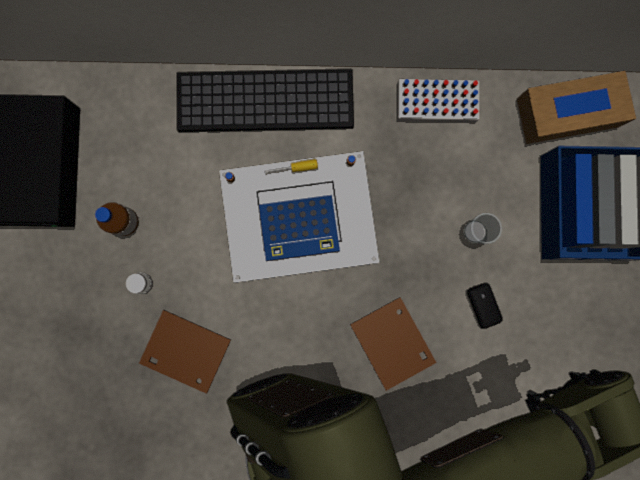

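The blue plate is at about (300,228) in top and (346,260) in scene. Two brown plates at top (186,350) and (393,343) have the same shape, but only the blue one has yellow-framed holes and sits on the deck. I'll confirm with an enlarged crop.

```bash
python3 - <<'E'
import cv2
a=cv2.imread("pics/top0.png")[140:290,210:390]; cv2.imwrite("pics/top0c.png",cv2.resize(a,None,fx=4,fy=4,interpolation=cv2.INTER_CUBIC))
a=cv2.imread("pics/scene0.png")[195:350,265:440]; cv2.imwrite("pics/scene0c.png",cv2.resize(a,None,fx=3.8,fy=3.8,interpolation=cv2.INTER_CUBIC))
E
```

```text
(no output)
```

View pics/top0c.png

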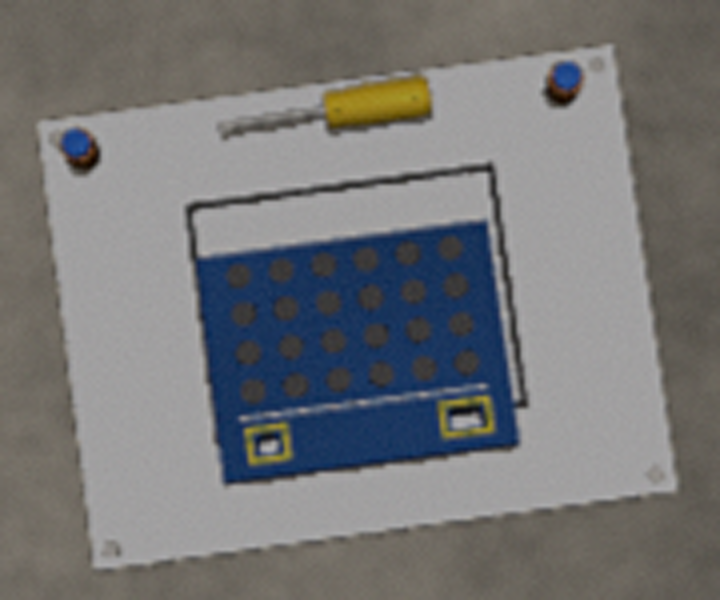

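View pics/scene0c.png

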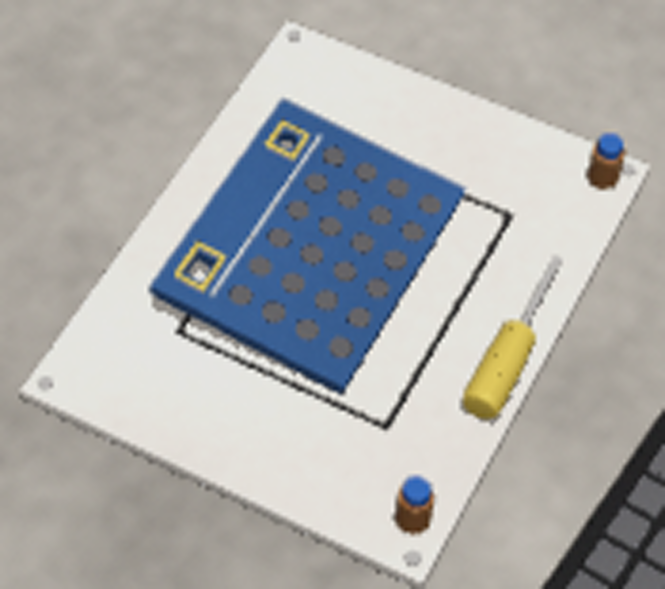

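The crop confirms it: a blue plate with a yellow-framed round hole and slot, on the white deck. Next I'll fit the poses.

```bash
cat > h.py <<'E'
from plant import status, eyes, order, arm
import cv2, numpy as np
from scipy.optimize import least_squares
from scipy.spatial.transform import Rotation as R
np.set_printoptions(precision=4,suppress=True)
def snap(tag):
    out={}
    for n in ("scene","top"):
        im=eyes.read_camera(n)[:,:,::-1].copy(); cv2.imwrite(f"pics/{n}{tag}.png",im); out[n]=im
    return out
def proj(n,P):
    i=eyes.camera_info(n);T=np.linalg.inv(i["extrinsics"]);Pc=np.asarray(P)@T[:3,:3].T+T[:3,3]
    q=Pc@i["intrinsics"].T; return q[:,:2]/q[:,2:]
def ray_z(n,uv,z):
    i=eyes.camera_info(n);d=i["extrinsics"][:3,:3]@np.linalg.solve(i["intrinsics"],[uv[0],uv[1],1]);o=i["extrinsics"][:3,3]
    return o+d*(z-o[2])/d[2]
def big(mask):
    mask=cv2.morphologyEx(mask,cv2.MORPH_CLOSE,np.ones((3,3)))
    c,_=cv2.findContours(mask,cv2.RETR_EXTERNAL,cv2.CHAIN_APPROX_NONE)
    return max(c,key=cv2.contourArea)
def outline(im,which,n):
    # 4x upsampled in the area, contour points in original pixels
    x0,y0,x1,y1=(205,135,395,295) if n=="top" else (255,190,450,360)
    s=4; c=cv2.resize(im[y0:y1,x0:x1],None,fx=s,fy=s,interpolation=cv2.INTER_CUBIC)
    h=cv2.cvtColor(c,cv2.COLOR_BGR2HSV)
    if which=="plate":
        m=((h[...,0]>98)&(h[...,0]<125)&(h[...,1]>110)).astype(np.uint8)*255
        m=cv2.morphologyEx(m,cv2.MORPH_OPEN,np.ones((25,25)))  if False else m
    else:
        thr=130 if n=="top" else 200
        m=((h[...,2]>thr)&(h[...,1]<60)).astype(np.uint8)*255
        m=cv2.morphologyEx(m,cv2.MORPH_OPEN,np.ones((5,5)))
    k=big(m)[:,0,:].astype(float)
    return (k+0.5)/s-0.5+[x0,y0]
def hull_corners(pts):
    """4 hull sides refined by line fits -> corners"""
    h=cv2.convexHull(pts.astype(np.float32))
    for e in np.linspace(0.5,20,80):
        a=cv2.approxPolyDP(h,e,True)
        if len(a)==4: break
    a=a[:,0,:]; L=[]
    for i in range(4):
        p,q=a[i],a[(i+1)%4]; d=(q-p)/np.linalg.norm(q-p); nn=np.array([-d[1],d[0]])
        t=(pts-p)@d; s=(pts-p)@nn; ln=np.linalg.norm(q-p)
        sel=pts[(abs(s)<2)&(t>.1*ln)&(t<.9*ln)].astype(np.float32)
        v=cv2.fitLine(sel,cv2.DIST_HUBER,0,.01,.01)[:,0]; L.append(v)
    C=[]
    for i in range(4):
        u,v=L[i-1],L[i]
        A=np.array([[u[0],-v[0]],[u[1],-v[1]]]); t=np.linalg.solve(A,v[2:]-u[2:]); C.append(u[2:]+t[0]*u[:2])
    return np.array(C)
E
python3 - <<'E'
from h import *
for n in ("scene","top"):
    im=cv2.imread(f"pics/{n}0.png")
    for w in ("deck","plate"):
        o=outline(im,w,n); c=hull_corners(o); print(n,w,len(o),c.tolist())
        if w=="deck":
            P=np.array([ray_z(n,u,.012) for u in c]); print(P, np.linalg.norm(P-np.roll(P,1,0),axis=1))
        v=im.copy()
        s=3; v=cv2.resize(im,None,fx=s,fy=s)
E
```

```text
scene deck 1737 [[340.0823059082031, 200.0328826904297], [435.4223937988281, 238.09083557128906], [375.44580078125, 347.6773376464844], [270.12689208984375, 297.21905517578125]]
[[ 0.4225  0.1646  0.012 ]
 [ 0.6967  0.2068  0.012 ]
 [ 0.7511 -0.1465  0.012 ]
 [ 0.4773 -0.1887  0.012 ]] [0.3575 0.2775 0.3575 0.2771]
scene plate 807 [[338.94268798828125, 221.1949920654297], [386.8049621582031, 244.86940002441406], [354.2540283203125, 297.8610534667969], [303.6355285644531, 271.215087890625]]
top deck 2494 [[362.5638427734375, 150.91650390625], [378.70098876953125, 261.94512939453125], [233.35073852539062, 281.89703369140625], [218.98193359375, 170.15185546875]]
[[ 0.7489 -0.1448  0.012 ]
 [ 0.4748 -0.187   0.012 ]
 [ 0.4203  0.1662  0.012 ]
 [ 0.6943  0.2086  0.012 ]] [0.3576 0.2773 0.3574 0.2772]
top plate 1018 [[330.7075500488281, 195.24916076660156], [338.92901611328125, 250.3936004638672], [265.8811340332031, 260.2075500488281], [258.62896728515625, 204.83251953125]]
```

```bash
cat >> h.py <<'E'
def deck_pose(n,im):
    c=hull_corners(outline(im,"deck",n)); P=np.array([ray_z(n,u,.012) for u in c])[:,:2]
    ctr=P.mean(0)
    def f(p):
        cs=np.array([[-.14,-.18],[.14,-.18],[.14,.18],[-.14,.18]])*p[3]
        r=np.array([[np.cos(p[2]),-np.sin(p[2])],[np.sin(p[2]),np.cos(p[2])]])
        Q=cs@r.T+p[:2]
        return np.concatenate([Q[np.argmin(((Q-a)**2).sum(1))]-a for a in P])
    s=least_squares(f,[*ctr,.15,1.]); return s.x
BOX=np.array([[x,y,z] for x in(-.07,.07) for y in(-.09,.09) for z in(0,.01)])
def plate_world(q,dk):
    """q: x,y,yaw,lean(near edge up),z of origin above deck top, in deck frame"""
    Rp=R.from_euler('ZY',[q[2],q[3]])
    def tf(P):
        D=Rp.apply(P)+[q[0],q[1],q[4]]
        D=R.from_euler('z',dk[2]).apply(D)+[dk[0],dk[1],.012]
        return D
    return tf
def fit_plate(ims,dks,lean=None,ns=("scene","top")):
    cs={}
    for n in ns:
        o=outline(ims[n],"plate",n); cs[n]=cv2.convexHull(o.astype(np.float32))[:,0,:]
        # resample hull densely
        h=cs[n]; cs[n]=np.concatenate([h[i-1]+(h[i]-h[i-1])*np.linspace(0,1,max(2,int(np.linalg.norm(h[i]-h[i-1])*2)),endpoint=False)[:,None] for i in range(len(h))])
    def full(p):
        le=p[3] if lean is None else lean
        return [p[0],p[1],p[2],le,.07*np.sin(max(le,0))]
    def f(p):
        q=full(p); r=[]
        for n in ns:
            u=proj(n,plate_world(q,dks[n])(BOX)).astype(np.float32); h=cv2.convexHull(u)
            r+= [cv2.pointPolygonTest(h,(float(a),float(b)),True)-p[4] for a,b in cs[n]]
        return np.array(r)
    s=least_squares(f,[-.02,0,0,.05,0],loss='soft_l1',f_scale=.3,diff_step=1e-3,x_scale=[.01,.01,.05,.05,.3])
    q=full(s.x)
    return q,s.x[4],np.sqrt(np.mean(f(s.x)**2))
def report(ims,dks=None,lean=None):
    if dks is None: dks={n:deck_pose(n,ims[n]) for n in ims}
    for ns in (("scene","top"),("top",),("scene",)):
        q,e,r=fit_plate(ims,dks,lean,ns)
        Rp=R.from_euler('ZY',q[2:4]); 
        hl=Rp.apply([-.05,.06,0])+[q[0],q[1],q[4]]-[-.05,.06,0]; hr=Rp.apply([-.05,-.06,0])+[q[0],q[1],q[4]]-[-.05,-.06,0]
        print(ns,"q mm",np.round(np.array(q)*1000,1),"erode px %.2f rms %.2f"%(e,r),"HL off",np.round(hl*1000,1),"HR off",np.round(hr*1000,1))
    return dks
E
python3 - <<'E'
from h import *
import json
ims={n:cv2.imread(f"pics/{n}0.png") for n in("scene","top")}
dks={n:deck_pose(n,ims[n]) for n in ims}; print(dks)
json.dump({n:list(d) for n,d in dks.items()},open("deck.json","w"))
report(ims,dks)
# independent check: holes' yellow frames, ground line
print(R.from_quat(status.get_obs()['ee_rot']).as_matrix())
E
```

```text
{'scene': array([0.5869, 0.009 , 0.1531, 0.992 ]), 'top': array([0.5846, 0.0107, 0.1533, 0.992 ])}
('scene', 'top') q mm [-30.    3.6  -2.1 104.2   7.3] erode px 0.47 rms 0.16 HL off [-29.6   3.7  12.5] HR off [-29.9   3.7  12.5]
('top',) q mm [-30.6   3.6  -2.2 157.8  11. ] erode px 0.39 rms 0.13 HL off [-29.8   3.7  18.9] HR off [-30.1   3.7  18.9]
('scene',) q mm [-29.9   3.6  -2.2 104.    7.3] erode px 0.48 rms 0.12 HL off [-29.5   3.7  12.5] HR off [-29.8   3.7  12.5]
[[-0.9115 -0.0003  0.4113]
 [-0.4113  0.0009 -0.9115]
 [-0.0001 -1.     -0.001 ]]
```

Per-camera deck fits agree: yaw is 0.153 and the centre differs by 2 mm. The plate sits about 30 mm off to -x and 3.6 mm to +y, with yaw about 0 and lean 0.104. That is less askew than the text says. I'll push its near edge with two spread fingertips, jaw axis along deck y. First step is aligning the tool yaw.

Call:
step_arm(steps=[[0, 0, 0, 0.09, 6], [0, 0, 0, 0.09, 6], [0, 0, 0, 0.09, 6], [0, 0, -1, 0, 6], [-2.2, 0, -3.2, 0, 6]])

```text
clock: 0.52
eef_pos: [0.2397, -0.4581, 0.1971]
ee_rot: [-0.053, 0.705, -0.705, 0.053]
ft_force: [1.1, 0.6, 0.2]
grip_width: 0.06
```

Call:
step_arm(steps=[[-2.2, 0, -3.2, 0, 6], [-2.2, 0, -3.2, 0, 6], [-2.2, 0, -3.2, 0, 6], [-2.2, 0, -3.2, 0, 6], [-2.2, 0, -3.2, 0, 6]])

```text
clock: 0.93
eef_pos: [0.3259, -0.2797, 0.1978]
ee_rot: [-0.054, 0.705, -0.705, 0.054]
ft_force: [0.8, -1.0, 0.9]
grip_width: 0.0602
```

Call:
step_arm(steps=[[-2.2, 0, -3.2, 0, 6], [-2.2, 0, -3.2, 0, 6], [-2.2, 0, -3.2, 0, 6], [-2.2, 0, -3.2, 0, 6], [-2.2, 0, -3.2, 0, 6]])

```text
clock: 1.35
eef_pos: [0.4101, -0.1046, 0.198]
ee_rot: [0.054, -0.705, 0.705, -0.054]
ft_force: [1.1, -0.6, -0.6]
grip_width: 0.0599
```

```bash
cat >> h.py <<'E'
def tcp_deck(c=(.5857,.0099),yaw=.1532):
    o=status.get_obs(); d=R.from_euler('z',-yaw).apply(o['eef_pos']-np.array([c[0],c[1],.012]))
    M=R.from_euler('z',-yaw).as_matrix()@R.from_quat(o['ee_rot']).as_matrix()
    f=R.from_euler('z',-yaw).apply(o['ft_force'])
    print("t %.2f"%o['clock'],"tcp in deck mm",np.round(d*1000,1),"F deck",np.round(f,1),"grip %.1f"%(o['grip_width']*1000),"toolz",M[:,2].round(3),"tooly",M[:,1].round(3))
E
python3 -c "
from h import *
tcp_deck()"
```

```text
t 1.35 tcp in deck mm [-191.   -86.4  186. ] F deck [ 1.  -0.8 -0.6] grip 59.9 toolz [ 0. -1.  0.] tooly [ 0. -0. -1.]
```

Call:
step_arm(steps=[[-2.0, 0, -3, 0, 6], [-2.2, 0, -3, 0, 6], [-2.2, 0, -3, 0, 6], [0, 3.5, 0, 0, 6], [0, 3.5, 0, 0, 6]])

```text
clock: 1.77
eef_pos: [0.4605, -0.006, 0.1279]
ee_rot: [0.054, -0.705, 0.705, -0.057]
ft_force: [0.8, -0.7, -1.1]
grip_width: 0.06
```

Call:
step_arm(steps=[[0, 3, 0, 0, 6], [0, 3, 0, 0, 6], [0, 1.5, 0, 0, 6], [0, 1, 0, 0, 6], [0, 0, 0, 0, 6]])

```text
clock: 2.18
eef_pos: [0.4583, -0.0077, 0.0413]
ee_rot: [-0.055, 0.705, -0.705, 0.053]
ft_force: [-0.5, 0.1, -0.6]
grip_width: 0.0602
```

```bash
python3 -c "
from h import *
tcp_deck()
ims=snap('1')
im=ims['scene'][150:350,215:440]; cv2.imwrite('pics/s1c.png',cv2.resize(im,None,fx=3,fy=3))
"
```

```text
t 2.18 tcp in deck mm [-128.6    2.    29.3] F deck [-0.5  0.2 -0.6] grip 60.2 toolz [ 0.001 -1.    -0.001] tooly [-0.003  0.001 -1.   ]
```

View pics/s1c.png

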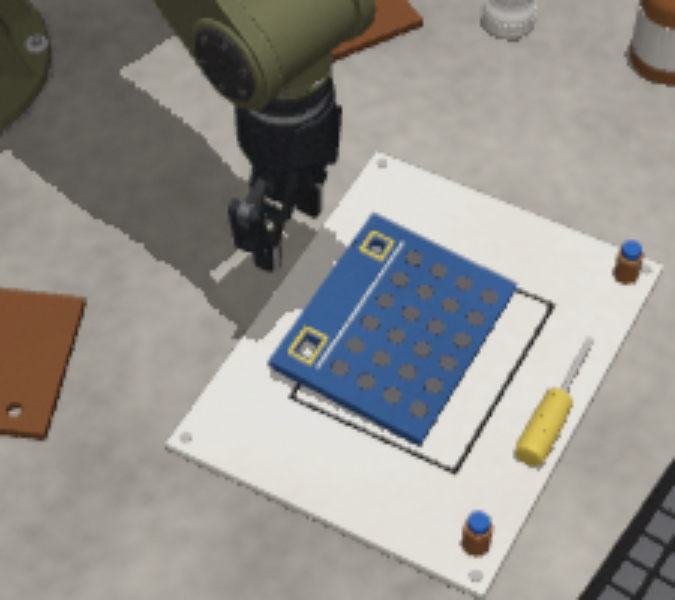

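Call:
step_arm(steps=[[0, 0.7, 0, 0, 6], [0, 0.7, 0, 0, 6], [0, 0.5, 0, 0, 6], [0, 0, 0, 0, 6]])

```text
clock: 2.62
eef_pos: [0.4588, -0.0078, 0.0231]
ee_rot: [-0.055, 0.705, -0.705, 0.054]
ft_force: [0.1, 0.5, -0.6]
grip_width: 0.0603
```

Call:
step_arm(steps=[[0, 0.3, 0, 0, 6], [0, 0, 0, 0, 6]])

```text
clock: 2.78
eef_pos: [0.4592, -0.0078, 0.0207]
ee_rot: [-0.054, 0.705, -0.705, 0.054]
ft_force: [0.5, -0.3, -0.2]
grip_width: 0.0598
```

Call:
step_arm(steps=[[0, 0.2, 0, 0, 6], [0, 0, 0, 0, 6]])

```text
clock: 2.95
eef_pos: [0.4593, -0.0078, 0.0189]
ee_rot: [-0.054, 0.705, -0.705, 0.054]
ft_force: [-0.3, -0.1, 0.3]
grip_width: 0.0599
```

Call:
step_arm(steps=[[0, 0.2, 0, 0, 6], [0, 0, 0, 0, 6]])

```text
clock: 3.12
eef_pos: [0.4593, -0.0078, 0.0168]
ee_rot: [-0.054, 0.705, -0.705, 0.054]
ft_force: [0.6, 0.5, 0.5]
grip_width: 0.0602
```

Call:
step_arm(steps=[[0, 0.2, 0, 0, 6], [0, 0, 0, 0, 6]])

```text
clock: 3.28
eef_pos: [0.4592, -0.0078, 0.0147]
ee_rot: [-0.054, 0.705, -0.705, 0.054]
ft_force: [-0.1, 0.1, -0.6]
grip_width: 0.0601
```

Call:
step_arm(steps=[[0, 0.2, 0, 0, 6], [0, 0, 0, 0, 6]])

```text
clock: 3.45
eef_pos: [0.4592, -0.0078, 0.0127]
ee_rot: [-0.054, 0.705, -0.705, 0.054]
ft_force: [-0.7, 1.2, -0.9]
grip_width: 0.0603
```

Call:
step_arm(steps=[[0, 0.15, 0, 0, 6], [0, 0, 0, 0, 6]])

```text
clock: 3.62
eef_pos: [0.4592, -0.0078, 0.0113]
ee_rot: [-0.054, 0.705, -0.705, 0.054]
ft_force: [-1.1, 0.3, 0.4]
grip_width: 0.0602
```

Call:
step_arm(steps=[[0, 0.15, 0, 0, 6], [0, 0, 0, 0, 6]])

```text
clock: 3.78
eef_pos: [0.4592, -0.0078, 0.0098]
ee_rot: [-0.054, 0.705, -0.705, 0.054]
ft_force: [0.5, -0.0, -0.7]
grip_width: 0.0601
```

Call:
step_arm(steps=[[0, 0.15, 0, 0, 6], [0, 0, 0, 0, 6]])

```text
clock: 3.95
eef_pos: [0.4592, -0.0078, 0.0083]
ee_rot: [-0.054, 0.705, -0.705, 0.054]
ft_force: [0.4, -0.4, -0.2]
grip_width: 0.0598
```

Call:
step_arm(steps=[[0, 0.15, 0, 0, 6], [0, 0, 0, 0, 6]])

```text
clock: 4.12
eef_pos: [0.4592, -0.0078, 0.0068]
ee_rot: [-0.054, 0.705, -0.705, 0.054]
ft_force: [-0.3, -0.3, -0.2]
grip_width: 0.0598
```

Call:
step_arm(steps=[[0, 0.1, 0, 0, 6], [0, 0, 0, 0, 6]])

```text
clock: 4.28
eef_pos: [0.4593, -0.0078, 0.0058]
ee_rot: [-0.054, 0.705, -0.705, 0.054]
ft_force: [0.7, 0.2, 0.1]
grip_width: 0.0599
```

Call:
step_arm(steps=[[0, 0.1, 0, 0, 6], [0, 0, 0, 0, 6]])

```text
clock: 4.45
eef_pos: [0.4592, -0.0078, 0.0048]
ee_rot: [-0.054, 0.705, -0.705, 0.054]
ft_force: [-0.0, 0.7, 0.1]
grip_width: 0.0598
```

```bash
python3 -c "
from h import *
tcp_deck()
ims=snap('2')
im=ims['scene'][190:310,255:375]; cv2.imwrite('pics/s2c.png',cv2.resize(im,None,fx=5,fy=5,interpolation=cv2.INTER_CUBIC))
"
```

```text
t 4.45 tcp in deck mm [-127.7    1.8   -7.2] F deck [0.1 0.7 0.1] grip 59.8 toolz [ 0.001 -1.    -0.   ] tooly [-0.  0. -1.]
```

View pics/s2c.png

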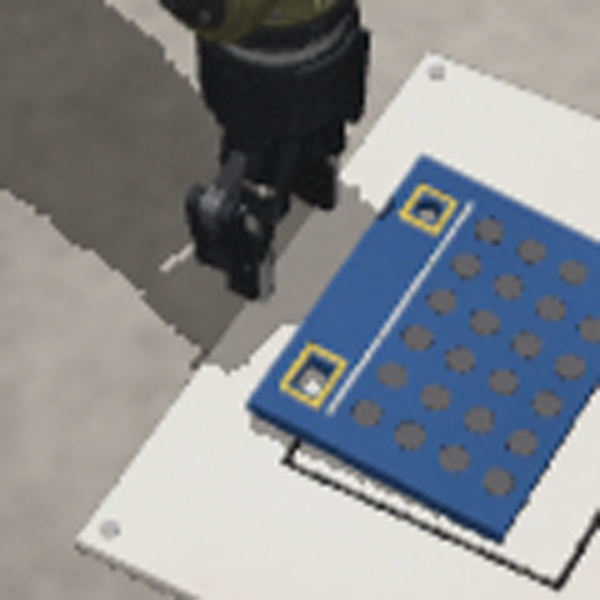

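```bash
python3 -c "
from h import *
dk=np.array([.5857,.0099])
for x in(-139,-116.7):
  for y in (-28,-38,32):
    for z in (0,6): 
        P=R.from_euler('z',.1532).apply([x/1e3,y/1e3,0])+[.5869,.0090,.012+z/1e3]
        print(x,y,z,((proj('scene',[P])[0]-[255,190])*5+2).round(0))
"
```

```text
-139 -28 0 [236. 317.]
-139 -28 6 [236. 310.]
-139 -38 0 [226. 331.]
-139 -38 6 [226. 323.]
-139 32 0 [295. 236.]
-139 32 6 [294. 228.]
-116.7 -28 0 [274. 334.]
-116.7 -28 6 [274. 326.]
-116.7 -38 0 [265. 348.]
-116.7 -38 6 [264. 340.]
-116.7 32 0 [332. 252.]
-116.7 32 6 [332. 245.]
```

```bash
python3 -c "
from h import *
M=np.array([[-.9115,-.0003,.4113],[-.4113,.0009,-.9115],[0,-1,0]])
t=np.array([.2261,-.5011,.1974])
im=cv2.imread('pics/scene0.png'); c=cv2.resize(im[190:310,0:120],None,fx=5,fy=5,interpolation=cv2.INTER_CUBIC)
for zz in(-.0425,0,.0425):
  for back in (0,.013,.03):
    p=proj('scene',[t+M@[0,-back,zz]])[0]; print(zz,back,p); q=(p-[0,190])*5+2
    cv2.circle(c,tuple(int(a) for a in q),4,((0,0,255),(0,255,0),(255,255,0))[[0,.013,.03].index(back)],-1)
cv2.imwrite('pics/tip0.png',c)
"
```

```text
-0.0425 0 [ 77.3298 270.2816]
-0.0425 0.013 [ 75.0907 266.583 ]
-0.0425 0.03 [ 72.1012 261.6448]
0 0 [ 66.8692 287.0076]
0 0.013 [ 64.4824 283.3781]
0 0.03 [ 61.294  278.5297]
0.0425 0 [ 55.9211 304.5131]
0.0425 0.013 [ 53.375  300.9631]
0.0425 0.03 [ 49.9722 296.2187]
```

View pics/tip0.png

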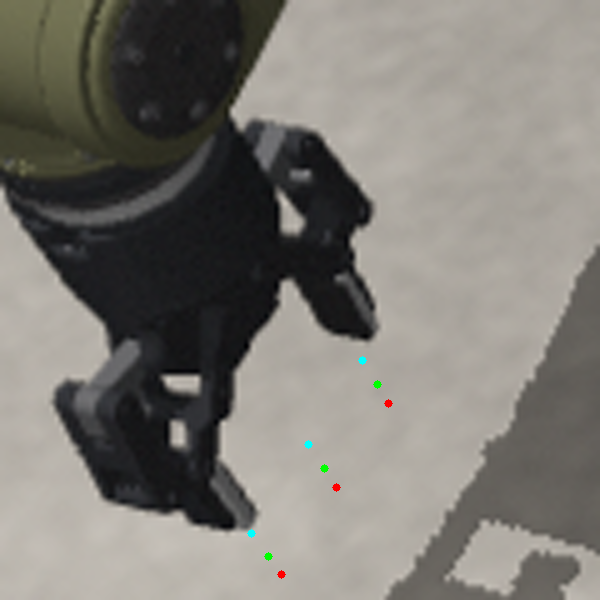

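The crop shows the fingertips still about 30 mm above the deck, although the reported TCP is already 7 mm below its face. With open fingers the real tips sit well behind the stated TCP, as `tip0.png` also shows. I'll keep descending on force rather than trust the number.

Call:
step_arm(steps=[[0, 0.3, 0, 0, 6], [0, 0, 0, 0, 6]])

```text
clock: 4.72
eef_pos: [0.4591, -0.0078, 0.0016]
ee_rot: [-0.054, 0.705, -0.705, 0.054]
ft_force: [-0.8, 0.5, -0.2]
grip_width: 0.06
```

Call:
step_arm(steps=[[0, 0.3, 0, 0, 6], [0, 0, 0, 0, 6]])

```text
clock: 4.88
eef_pos: [0.4591, -0.0078, -0.0015]
ee_rot: [-0.055, 0.705, -0.705, 0.054]
ft_force: [-0.2, -0.5, 1.3]
grip_width: 0.0599
```

Call:
step_arm(steps=[[0, 0.3, 0, 0, 6], [0, 0, 0, 0, 6]])

```text
clock: 5.05
eef_pos: [0.4591, -0.0078, -0.0045]
ee_rot: [-0.055, 0.705, -0.705, 0.054]
ft_force: [-0.0, -0.2, -0.6]
grip_width: 0.0602
```

Call:
step_arm(steps=[[0, 0.3, 0, 0, 6], [0, 0, 0, 0, 6]])

```text
clock: 5.22
eef_pos: [0.4591, -0.0078, -0.0075]
ee_rot: [-0.055, 0.705, -0.705, 0.054]
ft_force: [0.7, 0.4, 0.7]
grip_width: 0.0601
```

```bash
python3 -c "
from h import *
tcp_deck()
im=eyes.read_camera('scene')[:,:,::-1]; cv2.imwrite('pics/scene3.png',im)
im=im[190:310,255:375]; cv2.imwrite('pics/s3c.png',cv2.resize(im,None,fx=5,fy=5,interpolation=cv2.INTER_CUBIC))
"
```

```text
t 5.22 tcp in deck mm [-127.8    1.9  -19.5] F deck [0.8 0.2 0.7] grip 60.1 toolz [ 0.001 -1.    -0.   ] tooly [-0.001  0.    -1.   ]
```

View pics/s3c.png

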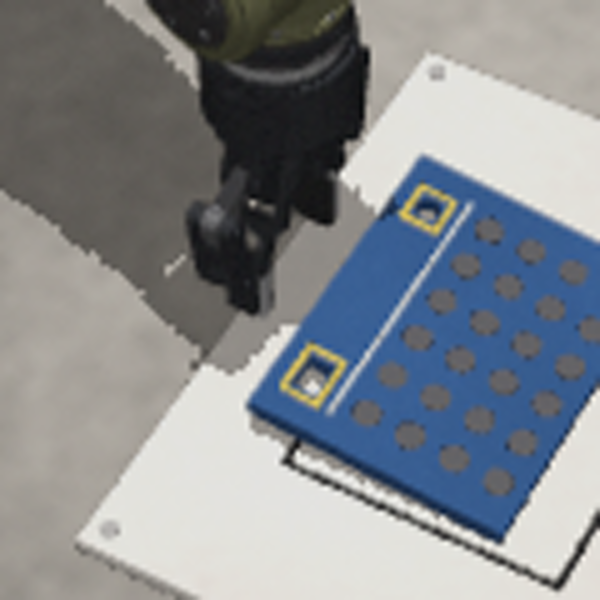

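Tips (lowest at (263,314) in the crop) are still about 15–20 mm above the deck face. Continuing down.

Call:
step_arm(steps=[[0, 0.3, 0, 0, 6], [0, 0.3, 0, 0, 6], [0, 0, 0, 0, 6]])

```text
clock: 5.52
eef_pos: [0.459, -0.0078, -0.0136]
ee_rot: [-0.055, 0.705, -0.705, 0.054]
ft_force: [0.2, 1.2, -0.1]
grip_width: 0.0604
```

Call:
step_arm(steps=[[0, 0.2, 0, 0, 6], [0, 0, 0, 0, 6]])

```text
clock: 5.68
eef_pos: [0.4592, -0.0078, -0.0153]
ee_rot: [-0.054, 0.705, -0.705, 0.054]
ft_force: [-0.6, 0.4, -0.9]
grip_width: 0.0603
```

Call:
step_arm(steps=[[0, 0.2, 0, 0, 6], [0, 0, 0, 0, 6]])

```text
clock: 5.85
eef_pos: [0.4592, -0.0078, -0.0173]
ee_rot: [-0.054, 0.705, -0.705, 0.054]
ft_force: [0.5, -0.4, 0.9]
grip_width: 0.06
```

Call:
step_arm(steps=[[0, 0.2, 0, 0, 6], [0, 0, 0, 0, 6]])

```text
clock: 6.02
eef_pos: [0.4592, -0.0078, -0.0193]
ee_rot: [-0.054, 0.705, -0.705, 0.054]
ft_force: [-0.3, -0.2, 0.3]
grip_width: 0.0602
```

Call:
step_arm(steps=[[0, 0.2, 0, 0, 6], [0, 0, 0, 0, 6]])

```text
clock: 6.18
eef_pos: [0.4592, -0.0078, -0.0213]
ee_rot: [-0.054, 0.705, -0.705, 0.054]
ft_force: [-0.5, 0.1, -0.7]
grip_width: 0.0596
```

Call:
step_arm(steps=[[0, 0.15, 0, 0, 6], [0, 0, 0, 0, 6]])

```text
clock: 6.35
eef_pos: [0.4592, -0.0078, -0.0227]
ee_rot: [0.054, -0.705, 0.705, -0.054]
ft_force: [0.3, 0.6, 0.3]
grip_width: 0.0599
```

Call:
step_arm(steps=[[0, 0.15, 0, 0, 6], [0, 0, 0, 0, 6]])

```text
clock: 6.52
eef_pos: [0.4592, -0.0078, -0.0242]
ee_rot: [-0.054, 0.705, -0.705, 0.054]
ft_force: [0.4, 0.0, 0.2]
grip_width: 0.06
```

```bash
python3 -c "
from h import *
tcp_deck()
im=eyes.read_camera('scene')[:,:,::-1]; cv2.imwrite('pics/scene4.png',im)
im=im[190:310,255:375]; cv2.imwrite('pics/s4c.png',cv2.resize(im,None,fx=5,fy=5,interpolation=cv2.INTER_CUBIC))
"
```

```text
t 6.52 tcp in deck mm [-127.7    1.8  -36.2] F deck [ 0.5 -0.   0.2] grip 60.0 toolz [ 0.001 -1.    -0.   ] tooly [-0.  0. -1.]
```

View pics/s4c.png

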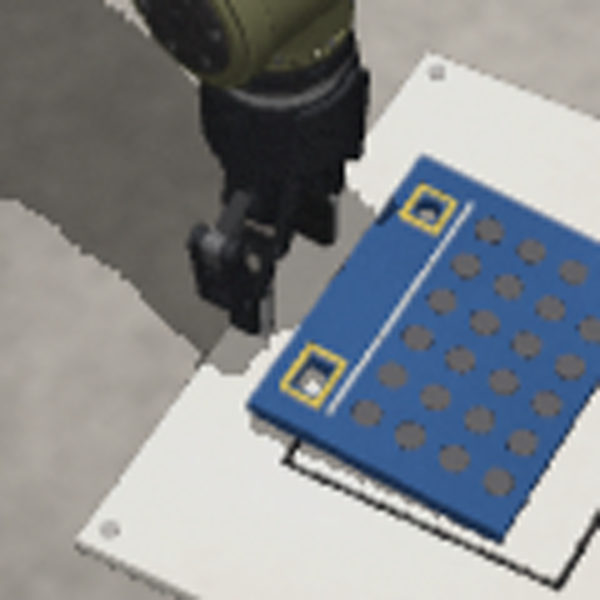

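Call:
step_arm(steps=[[0, 0.15, 0, 0, 6], [0, 0, 0, 0, 6]])

```text
clock: 6.73
eef_pos: [0.4592, -0.0078, -0.0257]
ee_rot: [-0.054, 0.705, -0.705, 0.054]
ft_force: [-1.3, 0.1, -0.4]
grip_width: 0.0601
```

Call:
step_arm(steps=[[0, 0.15, 0, 0, 6], [0, 0, 0, 0, 6]])

```text
clock: 6.9
eef_pos: [0.4594, -0.0078, -0.0264]
ee_rot: [0.054, -0.705, 0.705, -0.054]
ft_force: [-5.4, -0.1, 13.5]
grip_width: 0.0598
```

Call:
step_arm(steps=[[0, 0.15, 0, 0, 6], [0, 0, 0, 0, 6]])

```text
clock: 7.07
eef_pos: [0.4595, -0.0078, -0.0265]
ee_rot: [0.054, -0.705, 0.705, -0.054]
ft_force: [-17.3, 0.4, 41.4]
grip_width: 0.0603
```

Call:
step_arm(steps=[[0, 0.15, 0, 0, 6], [0, 0, 0, 0, 6]])

```text
clock: 7.23
eef_pos: [0.4596, -0.0078, -0.0267]
ee_rot: [0.054, -0.705, 0.705, -0.055]
ft_force: [-28.8, 1.0, 71.1]
grip_width: 0.0599
```

Contact with the deck came at TCP z = -0.026, so at 6 cm opening the tips are 38 mm short of the stated TCP. I back off so they ride about 4 mm above the deck.

Call:
step_arm(steps=[[0, -0.8, 0, 0, 6], [0, 0, 0, 0, 6]])

```text
clock: 7.4
eef_pos: [0.4601, -0.0079, -0.0206]
ee_rot: [0.054, -0.705, 0.705, -0.055]
ft_force: [-0.0, 1.0, 0.3]
grip_width: 0.0601
```

Call:
step_arm(steps=[[-0.5, 0, -0.2, 0, 6], [0, 0, 0, 0, 6]])

```text
clock: 7.57
eef_pos: [0.4646, -0.0048, -0.0222]
ee_rot: [0.054, -0.705, 0.705, -0.054]
ft_force: [0.9, -0.3, -0.6]
grip_width: 0.0604
```

```bash
python3 -c "
from h import *
tcp_deck()
im=eyes.read_camera('scene')[:,:,::-1]; cv2.imwrite('pics/scene5.png',im)
im=im[190:310,255:375]; cv2.imwrite('pics/s5c.png',cv2.resize(im,None,fx=5,fy=5,interpolation=cv2.INTER_CUBIC))
"
```

```text
t 7.57 tcp in deck mm [-121.9    4.   -34.2] F deck [ 0.8 -0.5 -0.6] grip 60.4 toolz [ 0.001 -1.     0.   ] tooly [ 0. -0. -1.]
```

View pics/s5c.png

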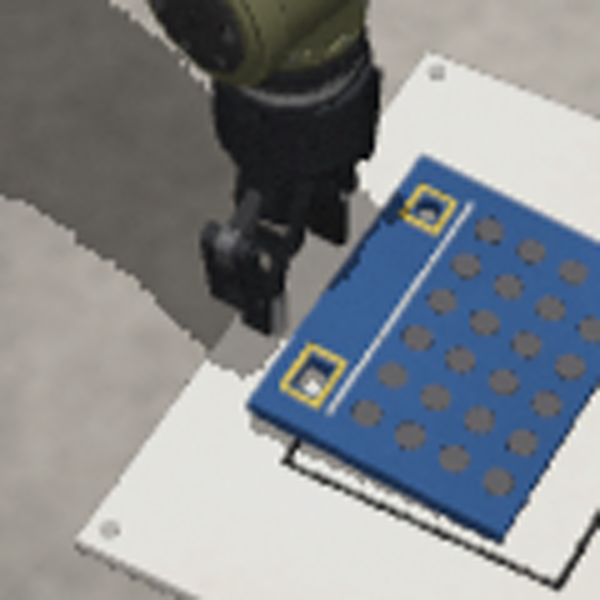

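Call:
step_arm(steps=[[-0.3, 0, 0, 0, 6], [-0.3, 0, 0, 0, 6], [-0.2, 0, 0, 0, 6], [0, 0, 0, 0, 6]])

```text
clock: 7.95
eef_pos: [0.4723, -0.0038, -0.0221]
ee_rot: [-0.054, 0.705, -0.705, 0.054]
ft_force: [0.1, -0.4, 0.2]
grip_width: 0.0601
```

Call:
step_arm(steps=[[-0.2, 0, 0, 0, 6], [-0.2, 0, 0, 0, 6], [0, 0, 0, 0, 6]])

```text
clock: 8.2
eef_pos: [0.476, -0.0032, -0.0221]
ee_rot: [-0.054, 0.705, -0.705, 0.054]
ft_force: [-0.4, -0.4, -0.5]
grip_width: 0.06
```

Call:
step_arm(steps=[[-0.2, 0, 0, 0, 6], [-0.2, 0, 0, 0, 6], [0, 0, 0, 0, 6]])

```text
clock: 8.45
eef_pos: [0.48, -0.0026, -0.022]
ee_rot: [-0.054, 0.705, -0.705, 0.054]
ft_force: [-0.1, 0.1, 0.5]
grip_width: 0.0601
```

```bash
python3 -c "
from h import *
import json
tcp_deck()
ims=snap('6')
im=ims['scene'][190:310,255:415]; cv2.imwrite('pics/s6c.png',cv2.resize(im,None,fx=5,fy=5,interpolation=cv2.INTER_CUBIC))
"
```

```text
t 8.45 tcp in deck mm [-106.3    3.8  -34. ] F deck [-0.1  0.1  0.5] grip 60.1 toolz [ 0.001 -1.     0.   ] tooly [ 0. -0. -1.]
```

View pics/s6c.png

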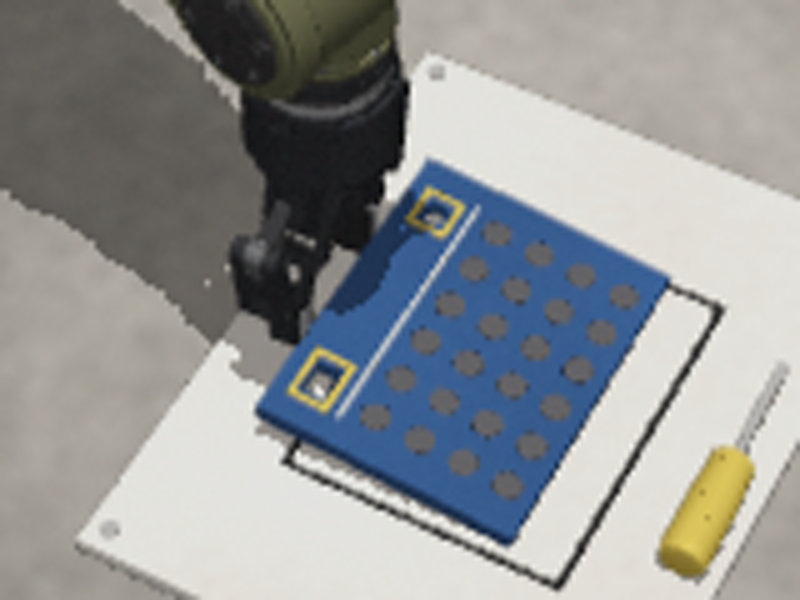

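The plate is moving with the fingers, about 5 mm so far with a very small force. Next push is another 12 mm.

Call:
step_arm(steps=[[-0.2, 0, 0, 0, 6], [-0.2, 0, 0, 0, 6], [-0.2, 0, 0, 0, 6], [0, 0, 0, 0, 6]])

```text
clock: 8.88
eef_pos: [0.4861, -0.0016, -0.022]
ee_rot: [0.054, -0.705, 0.705, -0.054]
ft_force: [-0.5, 0.4, -0.2]
grip_width: 0.0599
```

Call:
step_arm(steps=[[-0.2, 0, 0, 0, 6], [-0.2, 0, 0, 0, 6], [-0.2, 0, 0, 0, 6], [0, 0, 0, 0, 6]])

```text
clock: 9.22
eef_pos: [0.4921, -0.0007, -0.022]
ee_rot: [0.054, -0.705, 0.705, -0.054]
ft_force: [-0.1, 0.0, 0.4]
grip_width: 0.0602
```

```bash
python3 -c "
from h import *
import json
tcp_deck()
ims=snap('7'); dks=json.load(open('deck.json'))
report(ims,dks)
im=ims['scene'][190:310,255:415]; cv2.imwrite('pics/s7c.png',cv2.resize(im,None,fx=5,fy=5,interpolation=cv2.INTER_CUBIC))
im=ims['top'][140:290,210:390]; cv2.imwrite('pics/t7c.png',cv2.resize(im,None,fx=4,fy=4,interpolation=cv2.INTER_CUBIC))
"
```

```text
t 9.22 tcp in deck mm [-94.2   3.8 -34. ] F deck [-0.1  0.   0.4] grip 60.2 toolz [ 0.001 -1.     0.   ] tooly [ 0. -0. -1.]
('scene', 'top') q mm [-13.3   3.7   1.7  97.6   6.8] erode px 0.43 rms 0.26 HL off [-13.1   3.6  11.7] HR off [-12.9   3.6  11.7]
('top',) q mm [-13.7   3.8   1.3 143.4  10. ] erode px 0.41 rms 0.11 HL off [-13.3   3.7  17.2] HR off [-13.1   3.7  17.2]
('scene',) q mm [-13.3   3.6   0.4  96.1   6.7] erode px 0.37 rms 0.32 HL off [-13.1   3.6  11.5] HR off [-13.1   3.6  11.5]
```

View pics/s7c.png

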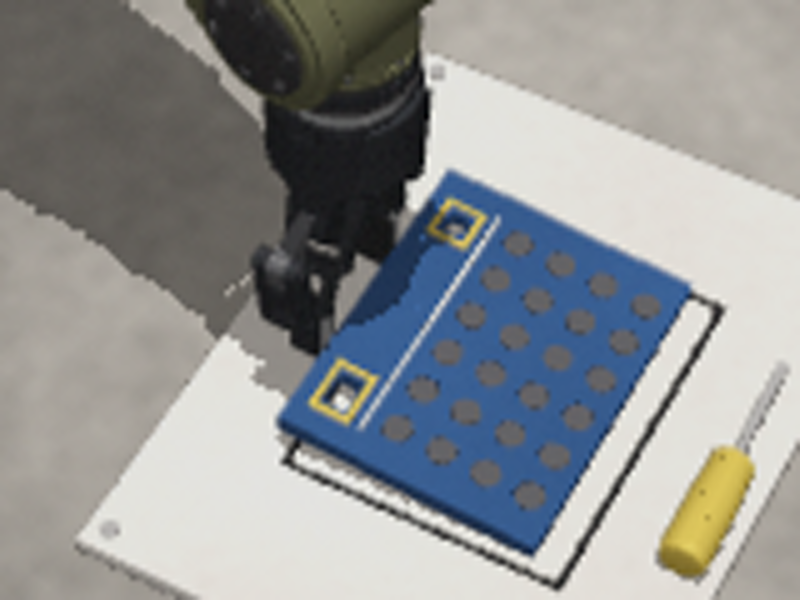

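View pics/t7c.png

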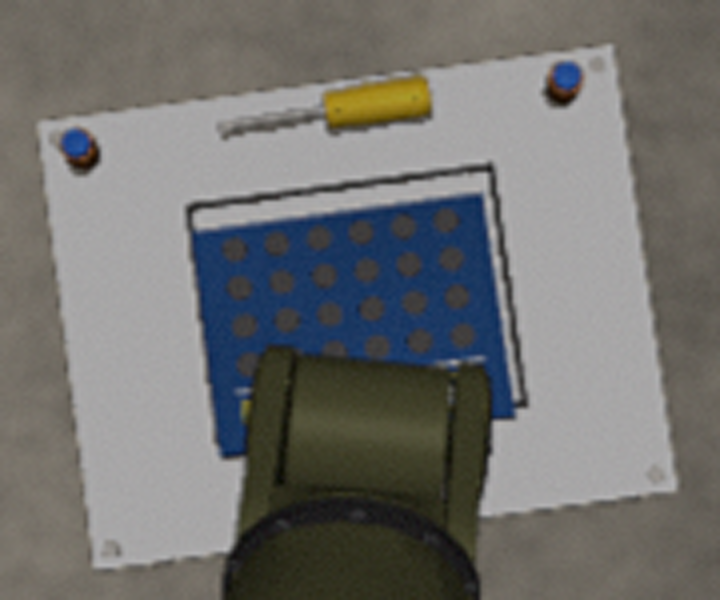

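```bash
python3 -c "
from h import *
import json
dks=json.load(open('deck.json'))
outs=[]
for n,(x0,y0,x1,y1) in (('top',(250,175,345,255)),('scene',(300,225,405,325))):
    im=cv2.imread(f'pics/{n}7.png'); s=6
    c=cv2.resize(im[y0:y1,x0:x1],None,fx=s,fy=s,interpolation=cv2.INTER_CUBIC)
    dk=dks[n]
    for w,h,col in ((.074,.094,(0,0,255)),):
        P=R.from_euler('z',dk[2]).apply([[w,h,0],[w,-h,0],[-w,-h,0],[-w,h,0]])+[dk[0],dk[1],.012]
        u=(proj(n,P)-[x0,y0])*s+s/2-.5
        cv2.polylines(c,[np.round(u).astype(int).reshape(-1,1,2)],True,col,1)
    q=[-.0133,.0037,.0017,.0976,.0068]
    u=(proj(n,plate_world(q,dk)(BOX))-[x0,y0])*s+s/2-.5
    cv2.polylines(c,[cv2.convexHull(np.round(u).astype(np.int32))],True,(0,255,0),1)
    cv2.imwrite(f'pics/ov7{n}.png',c)
"
```

```text
(no output)
```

View pics/ov7top.png

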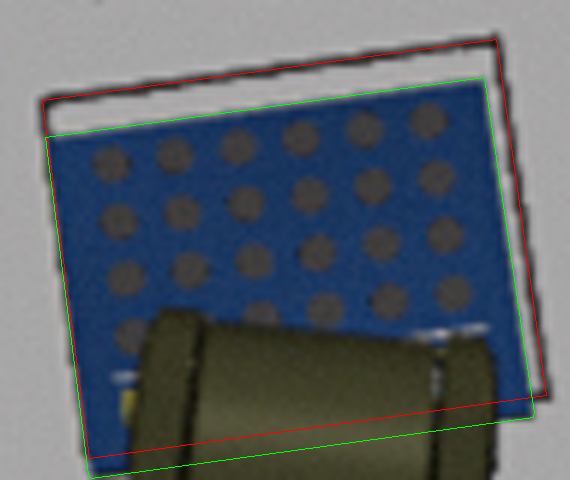

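View pics/ov7scene.png

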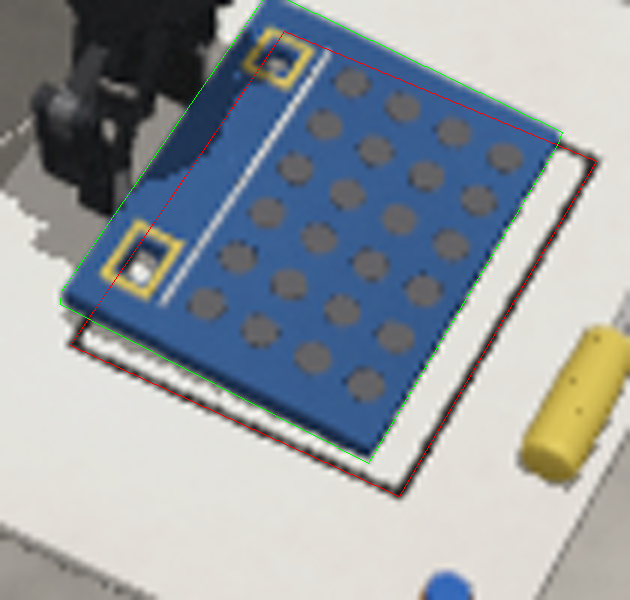

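Both cameras agree: holes 13 mm short in x, +3.7 mm in y, yaw about 0. The round hole only tolerates about 3 mm, so I'll nudge the plate about 4 mm to -y from its left edge, again with both fingers, before the final x push.

Call:
step_arm(steps=[[1.0, 0, 0, 0, 6], [1.0, 0, 0, 0, 6], [0, -3, 0, 0, 6], [0, -3, 0, 0, 6], [0, -1, 0, 0, 6]])

```text
clock: 9.73
eef_pos: [0.4734, -0.004, 0.0515]
ee_rot: [0.053, -0.705, 0.705, -0.056]
ft_force: [0.2, 0.8, 0.9]
grip_width: 0.0597
```

```bash
python3 -c "
from h import *
tcp_deck(); print(status.get_obs()['qpos'])"
```

```text
t 9.73 tcp in deck mm [-113.1    3.4   39.5] F deck [0.4 0.8 0.9] grip 59.7 toolz [ 0.001 -1.     0.001] tooly [ 0.005 -0.001 -1.   ]
[-0.0858  0.3153  1.88    0.      0.9415  1.3312]
```

Call:
step_arm(steps=[[0, 0, -3, 0, 6], [0, 0, -3, 0, 6], [-2.5, 0, -3, 0, 6], [-3, 0, -2.6, 0, 6], [-3, 0, 0, 0, 6]])

```text
clock: 10.15
eef_pos: [0.5384, 0.128, 0.0481]
ee_rot: [-0.055, 0.705, -0.705, 0.056]
ft_force: [0.3, -0.1, 0.0]
grip_width: 0.0603
```

Call:
step_arm(steps=[[-1.6, 0, 0, 0, 6], [0, 0, 0, -0.12, 6], [0, 0, 0, -0.12, 6], [0, 0, 0, -0.12, 6], [0, 0, 0, -0.12, 6]])

```text
clock: 10.57
eef_pos: [0.5539, 0.1263, 0.0476]
ee_rot: [-0.222, 0.671, -0.671, 0.222]
ft_force: [-0.5, -1.3, -0.5]
grip_width: 0.06
```

Call:
step_arm(steps=[[0, 0, 0, -0.12, 6], [0, 0, 0, -0.12, 6], [0, 0, 0, -0.12, 6], [0, 0, 0, -0.12, 6], [0, 0, 0, -0.12, 6]])

```text
clock: 10.98
eef_pos: [0.5539, 0.1263, 0.0477]
ee_rot: [-0.411, 0.576, -0.576, 0.411]
ft_force: [0.1, -0.7, -0.4]
grip_width: 0.0599
```

Call:
step_arm(steps=[[0, 0, 0, -0.12, 6], [0, 0, 0, -0.12, 6], [0, 0, 0, -0.12, 6], [0, 0, 0, -0.12, 6], [0, 0, 0, -0.01, 6]])

```text
clock: 11.4
eef_pos: [0.5539, 0.1263, 0.0477]
ee_rot: [-0.538, 0.459, -0.459, 0.538]
ft_force: [0.0, -1.1, 0.1]
grip_width: 0.0598
```

```bash
python3 -c "
from h import *
tcp_deck(); 
ims=snap('8'); report(ims,__import__('json').load(open('deck.json')))
im=ims['scene'][150:310,255:455]; cv2.imwrite('pics/s8c.png',cv2.resize(im,None,fx=3.5,fy=3.5,interpolation=cv2.INTER_CUBIC))"
```

```text
t 11.40 tcp in deck mm [-13.7 119.9  35.7] F deck [-0.1 -1.1  0.1] grip 59.8 toolz [ 1.     0.006 -0.   ] tooly [-0.  0. -1.]
('scene', 'top') q mm [-13.4   2.9   3.5 101.8   7.1] erode px 0.60 rms 1.55 HL off [-13.3   2.7  12.2] HR off [-12.9   2.7  12.2]
('top',) q mm [-12.7  -0.2  -0.  -27.6   0. ] erode px 1.04 rms 1.40 HL off [-12.6  -0.2  -1.4] HR off [-12.6  -0.2  -1.4]
('scene',) q mm [-13.1   3.9   0.   90.1   6.3] erode px 0.42 rms 0.18 HL off [-12.9   3.9  10.8] HR off [-12.9   3.9  10.8]
```

View pics/s8c.png

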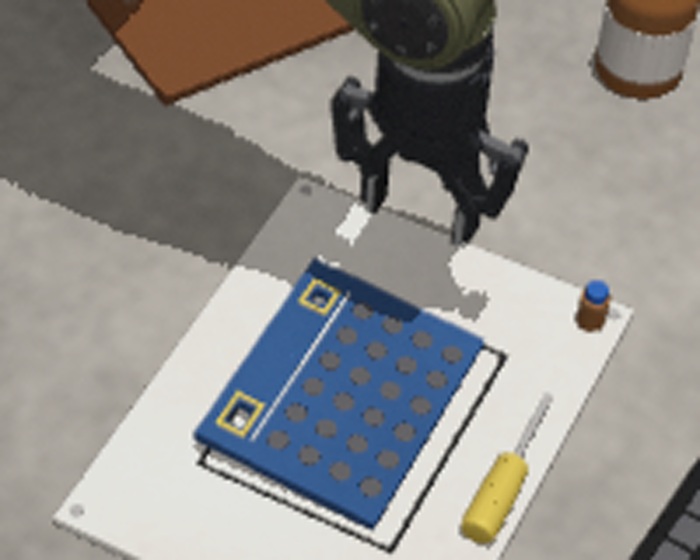

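Call:
step_arm(steps=[[0, 2, 0, 0, 6], [0, 2, 0, 0, 6], [0, 1.5, 0, 0, 6], [0, 1.0, 0, 0, 6], [0, 0.4, 0, 0, 6]])

```text
clock: 11.92
eef_pos: [0.5532, 0.1261, -0.0225]
ee_rot: [0.537, -0.461, 0.461, -0.536]
ft_force: [-0.2, -0.8, 0.9]
grip_width: 0.06
```

Call:
step_arm(steps=[[0.4, 0, 0, 0, 6], [0.4, 0, 0, 0, 6], [0.3, 0, 0, 0, 6], [0, 0, 0, 0, 6]])

```text
clock: 12.25
eef_pos: [0.5563, 0.1147, -0.0201]
ee_rot: [-0.536, 0.46, -0.461, 0.537]
ft_force: [0.0, -0.8, 0.8]
grip_width: 0.0602
```

```bash
python3 -c "
from h import *
tcp_deck(); 
ims=snap('9'); report(ims,__import__('json').load(open('deck.json')))
im=ims['scene'][150:310,255:455]; cv2.imwrite('pics/s9c.png',cv2.resize(im,None,fx=3.5,fy=3.5,interpolation=cv2.INTER_CUBIC))"
```

```text
t 12.25 tcp in deck mm [-13.1 108.1 -32.1] F deck [-0.1 -0.8  0.8] grip 60.2 toolz [ 1.    -0.001  0.002] tooly [ 0.002 -0.    -1.   ]
('scene', 'top') q mm [-13.3   3.4   0.  102.7   7.2] erode px 0.53 rms 3.64 HL off [-13.    3.4  12.3] HR off [-13.    3.4  12.3]
('top',) q mm [-12.8   0.5   0.  -34.9   0. ] erode px 1.09 rms 4.44 HL off [-12.7   0.5  -1.7] HR off [-12.7   0.5  -1.7]
('scene',) q mm [-13.2   5.2  -0.5  80.5   5.6] erode px 0.24 rms 0.22 HL off [-13.    5.2   9.6] HR off [-13.1   5.2   9.6]
```

View pics/s9c.png

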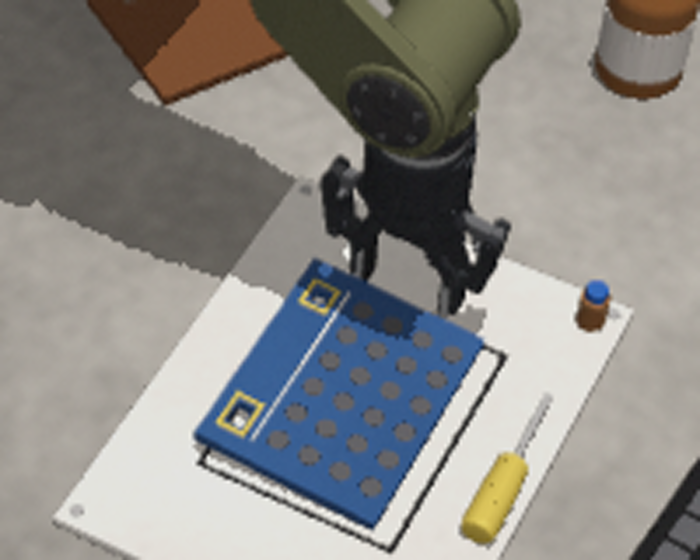

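Call:
step_arm(steps=[[0.2, 0.2, 0, 0, 6], [0.1, 0, 0, 0, 6], [0.1, 0, 0, 0, 6], [0.1, 0, 0, 0, 6], [0, 0, 0, 0, 6]])

```text
clock: 12.77
eef_pos: [0.5563, 0.1104, -0.0231]
ee_rot: [0.537, -0.46, 0.46, -0.537]
ft_force: [-0.3, 0.0, 0.6]
grip_width: 0.0599
```

Call:
step_arm(steps=[[0.1, 0, 0, 0, 6], [0, 0, 0, 0, 6]])

```text
clock: 12.93
eef_pos: [0.5565, 0.1094, -0.023]
ee_rot: [0.537, -0.46, 0.46, -0.537]
ft_force: [-0.1, -0.1, -0.1]
grip_width: 0.0601
```

```bash
python3 -c "
from h import *
tcp_deck(); 
ims=snap('10'); report(ims,__import__('json').load(open('deck.json')))
im=ims['scene'][200:310,295:415]; cv2.imwrite('pics/s10c.png',cv2.resize(im,None,fx=5,fy=5,interpolation=cv2.INTER_CUBIC))"
```

```text
t 12.93 tcp in deck mm [-13.7 102.8 -35. ] F deck [-0.1 -0.1 -0.1] grip 60.1 toolz [ 1. -0. -0.] tooly [-0.  0. -1.]
('scene', 'top') q mm [-13.3   0.4   2.2 106.5   7.4] erode px 0.53 rms 3.96 HL off [-13.1   0.3  12.8] HR off [-12.8   0.3  12.8]
('top',) q mm [ -12.4   -3.     0.  -100.9    0. ] erode px 1.13 rms 4.87 HL off [-12.2  -3.   -5. ] HR off [-12.2  -3.   -5. ]
('scene',) q mm [-13.2   2.4  -0.   83.    5.8] erode px 0.25 rms 0.19 HL off [-13.    2.4   9.9] HR off [-13.    2.4   9.9]
```

View pics/s10c.png

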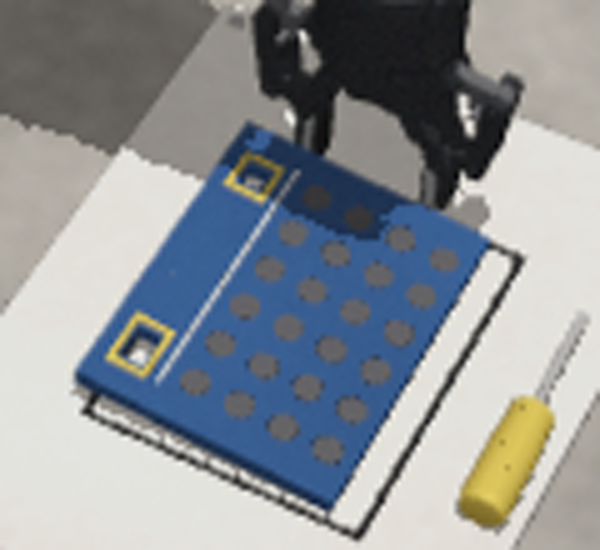

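Call:
step_arm(steps=[[0.1, 0, 0, 0, 6], [0, 0, 0, 0, 6]])

```text
clock: 13.2
eef_pos: [0.5567, 0.1084, -0.023]
ee_rot: [-0.537, 0.46, -0.46, 0.537]
ft_force: [0.1, 0.9, -0.7]
grip_width: 0.0601
```

Call:
step_arm(steps=[[-1.5, 0, 0, 0, 6], [-0.5, -3, 0, 0, 6], [0, -4, 0, 0, 6], [-3, 0, 0, 0, 6], [-3, 0, 0, 0, 6]])

```text
clock: 13.62
eef_pos: [0.5459, 0.1877, 0.0496]
ee_rot: [-0.535, 0.46, -0.462, 0.537]
ft_force: [0.0, 0.7, 0.4]
grip_width: 0.06
```

```bash
python3 -c "
from h import *
tcp_deck(); 
ims=snap('11'); report(ims,__import__('json').load(open('deck.json')))
im=ims['top'][140:290,210:390]; cv2.imwrite('pics/t11c.png',cv2.resize(im,None,fx=4,fy=4,interpolation=cv2.INTER_CUBIC))"
```

```text
t 13.62 tcp in deck mm [-12.2 181.8  37.6] F deck [0.1 0.7 0.4] grip 60.0 toolz [ 1.    -0.003  0.005] tooly [ 0.005  0.    -1.   ]
('scene', 'top') q mm [-13.2   0.3  -1.   85.6   6. ] erode px 0.42 rms 0.36 HL off [-13.    0.4  10.3] HR off [-13.1   0.4  10.3]
('top',) q mm [-14.7  -0.    0.6 224.3  15.6] erode px 0.04 rms 0.15 HL off [-13.5  -0.1  26.7] HR off [-13.4  -0.1  26.7]
('scene',) q mm [-13.    0.2  -0.   87.4   6.1] erode px 0.45 rms 0.14 HL off [-12.8   0.2  10.5] HR off [-12.8   0.2  10.5]
```

View pics/t11c.png

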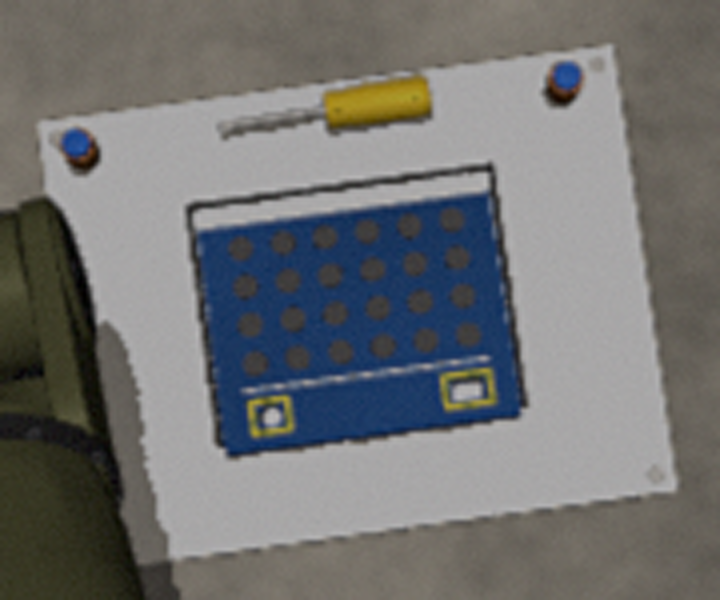

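Y is now within 0.3 mm and yaw is about 0. Returning to the near edge for the final x push.

Call:
step_arm(steps=[[2.6, 0, -1.6, 0, 6], [2.6, 0, -1.6, 0, 6], [2.6, 0, -1.6, 0, 6], [2.6, 0, -1.6, 0, 6], [2.6, 0, -1.6, 0, 6]])

```text
clock: 14.13
eef_pos: [0.4844, 0.0454, 0.0469]
ee_rot: [0.537, -0.46, 0.46, -0.537]
ft_force: [0.4, -0.9, -0.7]
grip_width: 0.0602
```

Call:
step_arm(steps=[[2.6, 0, -1.7, 0, 6], [2.6, 0, -1.7, 0, 6], [0, 0, 0, 0.12, 6], [0, 0, 0, 0.12, 6], [0, 0, 0, 0.12, 6]])

```text
clock: 14.55
eef_pos: [0.4594, -0.0106, 0.0471]
ee_rot: [0.444, -0.55, 0.551, -0.444]
ft_force: [0.4, 0.6, -0.1]
grip_width: 0.0598
```

Call:
step_arm(steps=[[0, 0, 0, 0.12, 6], [0, 0, 0, 0.12, 6], [0, 0, 0, 0.12, 6], [0, 0, 0, 0.12, 6], [0, 0, 0, 0.12, 6]])

```text
clock: 14.97
eef_pos: [0.4594, -0.0101, 0.0469]
ee_rot: [0.262, -0.657, 0.657, -0.261]
ft_force: [0.3, -0.1, -0.3]
grip_width: 0.0603
```

Call:
step_arm(steps=[[0, 0, 0, 0.12, 6], [0, 0, 0, 0.12, 6], [0, 0, 0, 0.12, 6], [0, 0, 0, 0.12, 6], [0, 0, 0, 0.12, 6]])

```text
clock: 15.38
eef_pos: [0.4594, -0.0101, 0.047]
ee_rot: [0.056, -0.705, 0.705, -0.056]
ft_force: [1.2, 0.6, -0.5]
grip_width: 0.0599
```

```bash
python3 -c "
from h import *
tcp_deck(); print(R.from_euler('z',-.1532).as_matrix()@R.from_quat(status.get_obs()['ee_rot']).as_matrix())"
```

```text
t 15.38 tcp in deck mm [-127.9   -0.5   35. ] F deck [ 1.2  0.4 -0.5] grip 59.9 toolz [ 0.004 -1.     0.   ] tooly [-0. -0. -1.]
[[-1.     -0.0001  0.0045]
 [-0.0045 -0.0002 -1.    ]
 [ 0.0001 -1.      0.0002]]
```

Call:
step_arm(steps=[[0, 2, 0, 0.005, 6], [0, 2, 0, 0, 6], [0, 1.5, 0, 0, 6], [0, 1.0, 0, 0, 6], [0, 0.4, 0, 0, 6]])

```text
clock: 15.8
eef_pos: [0.4588, -0.0099, -0.0233]
ee_rot: [-0.057, 0.705, -0.705, 0.055]
ft_force: [-0.2, 0.4, 0.5]
grip_width: 0.0598
```

Call:
step_arm(steps=[[-1, 0, 0, 0, 6], [-1, 0, 0, 0, 6], [-1, 0, 0, 0, 6], [0, 0, 0, 0, 6]])

```text
clock: 16.13
eef_pos: [0.4909, -0.005, -0.0213]
ee_rot: [0.055, -0.705, 0.705, -0.057]
ft_force: [0.6, -0.4, 0.0]
grip_width: 0.06
```

Call:
step_arm(steps=[[-0.2, 0, 0, 0, 6], [-0.2, 0, 0, 0, 6], [-0.2, 0, 0, 0, 6], [0, 0, 0, 0, 6]])

```text
clock: 16.47
eef_pos: [0.495, -0.004, -0.022]
ee_rot: [0.056, -0.705, 0.705, -0.056]
ft_force: [0.1, 0.3, 1.1]
grip_width: 0.0603
```

Call:
step_arm(steps=[[-0.2, 0, 0, 0, 6], [-0.2, 0, 0, 0, 6], [0, 0, 0, 0, 6]])

```text
clock: 16.72
eef_pos: [0.4993, -0.0034, -0.022]
ee_rot: [0.056, -0.705, 0.705, -0.056]
ft_force: [-0.2, 0.9, -0.4]
grip_width: 0.0597
```

```bash
python3 -c "
from h import *
tcp_deck(); 
ims=snap('12'); report(ims,__import__('json').load(open('deck.json')))
im=ims['scene'][190:310,255:415]; cv2.imwrite('pics/s12c.png',cv2.resize(im,None,fx=5,fy=5,interpolation=cv2.INTER_CUBIC))"
```

```text
t 16.72 tcp in deck mm [-87.4   0.1 -34. ] F deck [-0.   0.9 -0.4] grip 59.7 toolz [ 0.006 -1.     0.   ] tooly [ 0. -0. -1.]
('scene', 'top') q mm [-6.8  0.7  6.9 88.   6.2] erode px 0.36 rms 0.33 HL off [-7.   0.4 10.5] HR off [-6.2  0.4 10.5]
('top',) q mm [ -8.    0.9   8.  207.3  14.4] erode px 0.07 rms 0.11 HL off [-7.4  0.5 24.7] HR off [-6.5  0.5 24.7]
('scene',) q mm [-6.6  0.4  6.3 89.5  6.3] erode px 0.41 rms 0.22 HL off [-6.8  0.1 10.7] HR off [-6.   0.1 10.7]
```

View pics/s12c.png

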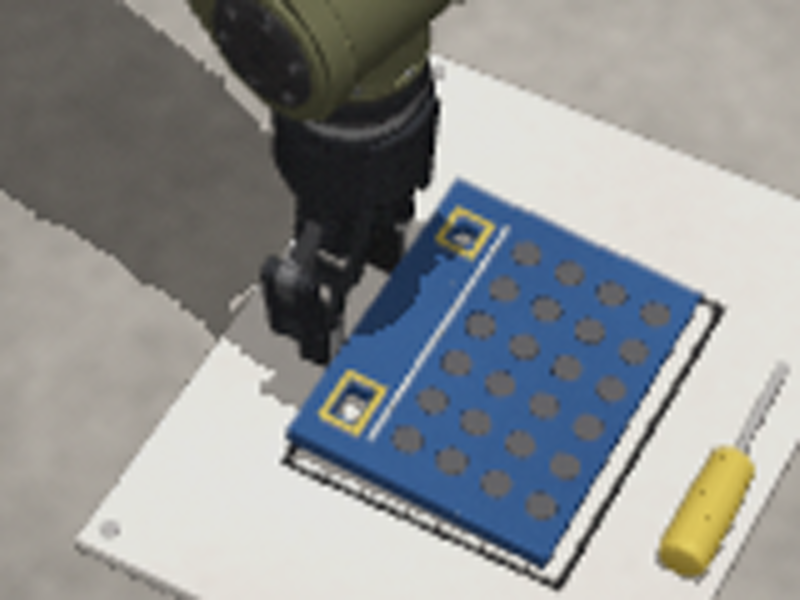

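Call:
step_arm(steps=[[-0.1, 0, 0, 0.006, 6], [-0.1, 0, 0, 0, 6], [-0.1, 0, 0, 0, 6], [0, 0, 0, 0, 6]])

```text
clock: 17.15
eef_pos: [0.5023, -0.0029, -0.0219]
ee_rot: [0.054, -0.705, 0.705, -0.054]
ft_force: [0.1, -0.7, -0.0]
grip_width: 0.06
```

Call:
step_arm(steps=[[-0.1, 0, 0, 0, 6], [0, 0, 0, 0, 6], [0, 0, 0, 0, 6]])

```text
clock: 17.4
eef_pos: [0.503, -0.0028, -0.022]
ee_rot: [0.054, -0.705, 0.705, -0.054]
ft_force: [0.1, 1.0, 0.4]
grip_width: 0.0599
```

```bash
python3 -c "
from h import *
tcp_deck(); 
ims=snap('13'); report(ims,__import__('json').load(open('deck.json')))
im=ims['scene'][190:310,255:415]; cv2.imwrite('pics/s13c.png',cv2.resize(im,None,fx=5,fy=5,interpolation=cv2.INTER_CUBIC))"
```

```text
t 17.40 tcp in deck mm [-83.6   0.1 -34. ] F deck [0.2 1.  0.4] grip 59.9 toolz [-0. -1.  0.] tooly [ 0. -0. -1.]
('scene', 'top') q mm [-0.9  0.2  0.  12.1  0.8] erode px 0.21 rms 0.29 HL off [-0.9  0.2  1.5] HR off [-0.9  0.2  1.5]
('top',) q mm [ -0.3   0.2  -2.3 -39.4   0. ] erode px 0.03 rms 0.11 HL off [-0.1  0.4 -2. ] HR off [-0.4  0.4 -2. ]
('scene',) q mm [-1.5  0.4 -0.  -0.   0. ] erode px 0.38 rms 0.18 HL off [-1.5  0.4 -0. ] HR off [-1.5  0.4 -0. ]
```

View pics/s13c.png

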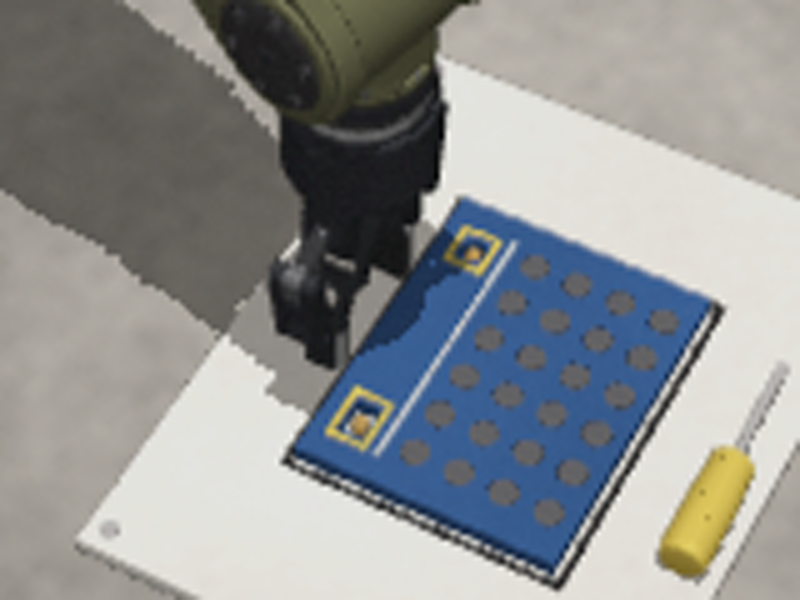

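The plate has dropped. Brass pin tips show in both holes, at crop (473,253) and (360,424), and the plate sits inside the outline. Now I back the fingers off and raise them for a clear check.

Call:
step_arm(steps=[[0.5, 0, 0, 0, 6], [1, 0, 0, 0, 6], [1.5, 0, 0, 0, 6], [0, -3, 0, 0, 6], [0, -4, 0, 0, 6]])

```text
clock: 17.92
eef_pos: [0.4704, -0.0073, 0.0464]
ee_rot: [-0.056, 0.705, -0.705, 0.052]
ft_force: [0.8, 0.6, 0.8]
grip_width: 0.0602
```

Call:
step_arm(steps=[[3, -3, 0, 0, 6], [3, -3, 0, 0, 6], [3, -3, 0, 0, 6], [2, -3, 0, 0, 6], [0, 0, 0, 0, 6]])

```text
clock: 18.33
eef_pos: [0.3654, -0.0243, 0.1713]
ee_rot: [0.051, -0.704, 0.706, -0.057]
ft_force: [-0.3, 0.5, 0.9]
grip_width: 0.06
```

```bash
python3 -c "
from h import *
tcp_deck(); 
ims=snap('14'); report(ims,__import__('json').load(open('deck.json')))
a=cv2.resize(ims['scene'][190:350,265:440],None,fx=3.3,fy=3.3,interpolation=cv2.INTER_CUBIC)
b=cv2.resize(ims['top'][170:270,245:350],None,fx=6,fy=6,interpolation=cv2.INTER_CUBIC)
cv2.imwrite('pics/s14c.png',a);cv2.imwrite('pics/t14c.png',b)
for n in ims:
    d=cv2.absdiff(ims[n],cv2.imread(f'pics/{n}0.png')).max(2); cv2.imwrite(f'pics/diff{n}.png',d)"
```

```text
t 18.33 tcp in deck mm [-223.    -0.2  159.3] F deck [-0.2  0.6  0.9] grip 60.0 toolz [-0.001 -1.     0.003] tooly [ 0.008 -0.003 -1.   ]
('scene', 'top') q mm [-1.   0.3 -0.   9.3  0.7] erode px 0.20 rms 0.30 HL off [-1.   0.3  1.1] HR off [-1.   0.3  1.1]
('top',) q mm [ -0.3   0.3  -0.  -48.9   0. ] erode px 0.00 rms 0.13 HL off [-0.3  0.3 -2.4] HR off [-0.3  0.3 -2.4]
('scene',) q mm [-1.3 -0.1  0.  12.4  0.9] erode px 0.45 rms 0.16 HL off [-1.3 -0.1  1.5] HR off [-1.3 -0.1  1.5]
```

View pics/s14c.png

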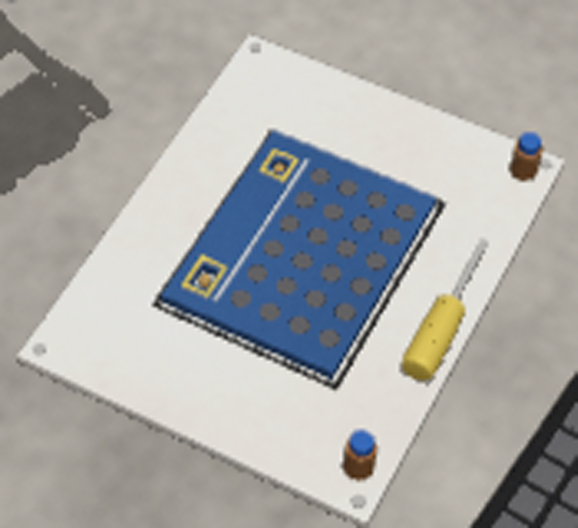

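View pics/t14c.png

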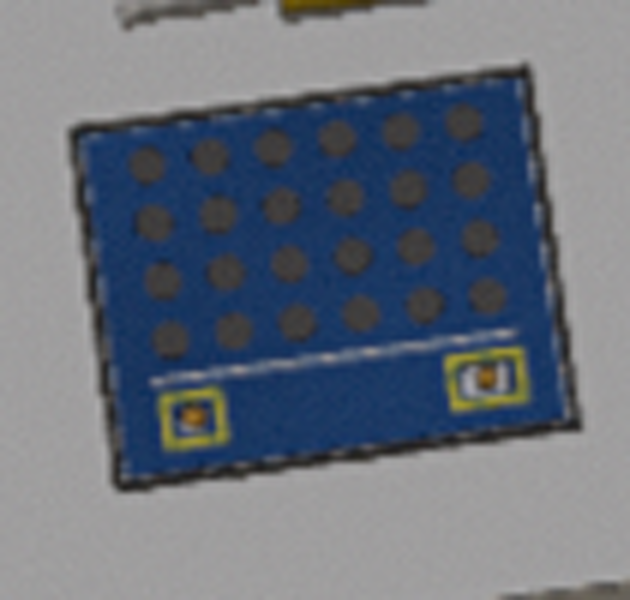

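View pics/difftop.png

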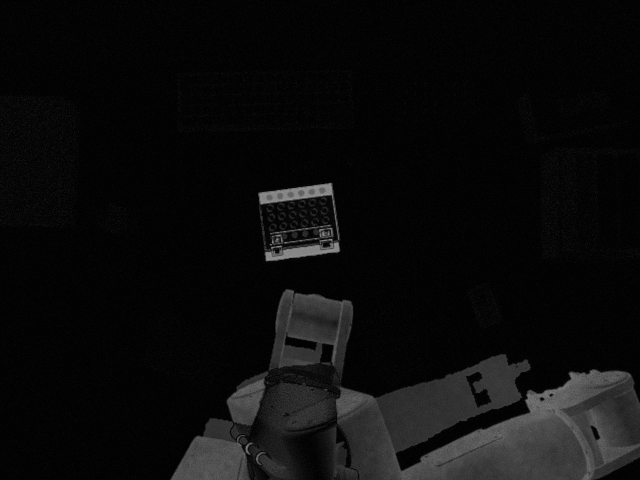

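In the top crop the plate lies evenly inside the outline, with brass pins in the round hole (195,416) and the slot (486,378). The difference picture shows that only the plate and the arm have moved. Handing in.

```bash
python3 -c "
from h import *
o=status.get_obs(); print(o['joint_vel'],o['ft_force'])
print(order.finish_job())"
```

```text
[ 0.0089  0.0686  0.0061  0.0014 -0.0146  0.0043] [0.3401 1.109  0.371 ]
the job is handed in; nothing more can be done
None
```

The plate is home: it dropped over both pins and lies inside the printed outline. I handed the job in at about 18 s, and no verdict came back.

**What I did:** I pushed the plate's near edge about 17 mm in +x with two spread fingertips, then its left edge about 3.5 mm in -y, then the near edge again until it dropped. I then backed the fingers off and raised them clear.

**Last checks:**
- **Position:** the fits put both holes within about 1.3 mm of their pins in x and 0.3 mm in y, with yaw about 0. Brass pins show in both holes.
- **Flatness:** the combined fit gives a lean of about 0.01 rad. The top camera alone gave -0.05 rad, but it sees lean poorly (it also read about 0.2 rad before the drop), so I relied on the scene view and the even gap around the outline.
- **Bystanders:** the top difference picture shows only the plate and the arm changed. I saved the scene-view difference picture but did not look at it.

**What disagreed with the text:**
- **Fingertips:** at 6 cm opening they sat about 38 mm short of the stated TCP. I found this in the images and confirmed it by touching the deck, which peaked at 71 N.
- **Plate angle:** it was not askew as described; its yaw was about 0 from the start.
- **Cameras:** the two put the deck about 2 to 3 mm apart, roughly within the stated calibration.

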